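# Stand the knocked-over magnifier and clip stand back on their feet

## Task

The magnifier stand and the clip stand on the soldering bench have been knocked over. Without gripping or lifting them, gently push each of them (in either order) back up until it stands upright and steady on its square foot close to where it lay with the fingertips, and leave the other things on the bench where they are.

Things in the scene. Friction and masses are not known exactly. Their poses are not given: they have to be found in the camera images.
- magnifier: Magnifier stand, knocked over: lies on an edge of its foot and its lens rim. Origin: on the table, middle of the edge of the foot's underside. Own x: from underside along the column to the lens (level while lying, up when standing); z up while lying. Foot x 0-18, y +-36, z 0-72 mm. Lens ring 72 mm across, 8 thick (y), centre (95,0,36). Length 131 mm.
- clip_stand: Clip stand, knocked over: lies on an edge of its foot and an end of its crossbar. Origin, axes and foot as the magnifier's (x from underside along the column to the head). Head: 8 mm crossbar, 72 mm tip to tip, along own z, at x = 93 mm, with a small clip (11 mm wide in y) at each end pointing to +x. Length 129 mm.
- magnifier_foot (a point): Centre of the underside of the magnifier's foot, (0,0,36) mm in its axes: 36 mm above the table while it lies, 0 when it stands. Foot: black square plate 72 x 72 x 18 mm, on edge while lying. Column from its middle: 18 mm wide collar to x = 30 mm, then a 12 mm rod. About 0.6 kg, mostly foot; centre of mass about 13 mm from the underside.
- clip_stand_foot (a point): Centre of the clip stand's foot underside; foot, column and weight as the magnifier's. Both stands are loose: pushed high on the foot's inner face towards its underside (under 5 N) they tip about the foot's lower edge, pass balance after about 20 degrees and fall on to the foot, which then covers the 72 mm beyond that edge, on its -x side.
- mug: Bystander: white mug, 68 mm across, 85 mm high, handle on its +y side. Origin: centre of its underside.
- tin: Bystander: round metal tin, 62 mm across, 38 mm high. Origin: centre of its underside.
- tube: Bystander: clear tube standing on its 26 mm orange cap, 78 mm high. Origin: centre of its underside.
- stripper: Bystander: black wire stripper lying flat, about 220 x 100 mm, 25 mm high, jaws to +x. Origin: near its middle, on the table.
- screwdriver: Bystander: screwdriver lying flat, 180 mm long, along its x axis. Origin: on the table under its middle.
- dish: Bystander: small white dish, 70 mm across, 25 mm high. Origin: centre of its underside.
Mind the look-alikes: they are no part of the job. What is shaped like the magnifier but green, pink or yellow is not meant.

How it is judged:
At the end, for the whole second after the job is handed in: Both stands are upright (column within 3.4 degrees of vertical), at rest, the foot flat on the table (underside centre below 6 mm) and within 100 mm of where that point was at the start (standing up in place moves it about 51 mm) (angle between each of magnifier, clip_stand's own x axis and vertical below 0.06 rad and height (world z) of each of magnifier_foot, clip_stand_foot below 0.006 m and distance of each of magnifier_foot, clip_stand_foot from where it was at the start of the episode below 0.1 m and linear speed of each of magnifier, clip_stand below 0.02 m/s and angular speed of each of magnifier, clip_stand below 0.1 rad/s); the robot touches nothing.
It fails at once if the magnifier is lifted or carried (centre of its foot's underside more than 60 mm above the table; tipping never takes it above about 40 mm) (height (world z) of magnifier_foot above 0.06 m).
It fails at once if the clip stand is lifted or carried (centre of its foot's underside more than 60 mm above the table; tipping never takes it above about 40 mm) (height (world z) of clip_stand_foot above 0.06 m).
It fails at once if a stand is gripped or shoved hard: the fingers press on it with more than 20 N (contact force between the fingers and magnifier above 20 N or contact force between the fingers and clip_stand above 20 N).
It fails at once if a bystander (mug, tin, tube, wire stripper, screwdriver, dish) is shifted by more than 30 mm (distance of any of mug, tin, tube, stripper, screwdriver, dish from where it was at the start of the episode above 0.03 m).
It also fails if it takes over 51 s, if anything falls off the work surface, if the arm or the gripper's body presses on something with over 40 N, if the wrist force passes 120 N, or if a joint passes its speed limit or range.

## Robot

A 6-joint arm with a two-finger parallel gripper is mounted at the origin on the work surface. World frame = base frame: x ahead of the robot, y to its left, z up, the work surface at z = 0. Lengths are in m, angles in rad, forces in N, time in s.
With the tool pointing down it reaches from about 0.35 to 0.775 m from the base axis. Payload 7.3 kg.
Tool frame: the origin (TCP) lies midway between the tips of the shut fingers; the grasp point (between the pads) lies 19 mm behind it (tcp_to_grasp is the distance from the TCP to the grasp point, in m); z points along the fingers, y is the line along which they close (so a half turn about z gives the same grasp; the last joint's range is limited). The gripper opens to 92 mm and grips with 3 to 60 N. Pads are 19 mm wide; open, the fingers measure 130 mm over their backs; the gripper's body (75 mm by 190 mm) begins 47 mm behind the grasp point.
Start: joints at [-1.472, 0.342, 1.524, -0, 1.275, -0.146], TCP at [0.127, -0.509, 0.227] pointing down, gripper open.
Joint ranges: [-2.53, 2.53], [-0.77, 2.02], [0.04, 2.7], [-1, 4.14], [0.28, 2.66], [-3.11, 3.11]. Speed limits (rad/s): [2.57, 2.57, 3.14, 3.14, 3.14, 3.14].

## Interface

Orientations are given as [roll, pitch, yaw] about the fixed x, y, z axes, in that order (R = Rz(yaw) Ry(pitch) Rx(roll)).
In Python, from cell import observe, read_camera, calibration, hand_in, tcp_to_grasp gives the robot as it stands.
- The arm moves only by the tool send_rows, never from a script. Its argument "targets" is a list of rows, each a list of 5 numbers: the opening, from 0 (shut) to 1 (fully open), then the shift along the world's x, y, z in m, then the turn about the world's z in rad. A call has 1 to 5 rows; each row shifts and turns the commanded pose from where the row before left it; what a row does not reach is not made up. A row lasts 1/10 s, in which the tool goes at most 50 mm and 8.59 degrees, less where a joint would pass 70% of its speed; a pose out of reach is approached as far as the arm can. A call is refused whole if a number of a shift passes 0.05 or a number of a turn 0.15, either way. A call with a gripper value outside its range is refused whole. The fingers move at their own pace and stop on an object; "grip_force" is the grip in N (left out, the last holds). Time passes only in rows, so rows that do not move let the fingers close. It gives the time, the measured TCP pose, the force, the opening and the grip force at its end, in the units of the state.
- observe(): the state, without advancing time (a new reading comes with each control period).
- read_camera(name): name is "side" or "top"; returns (picture, depth): 400x640x3 uint8, red, green, blue; 400x640 float32, m along the optical axis (not along the pixel's ray), 0 where there is no reading.
- calibration(name): a dict with "intrinsics" (3x3 intrinsics, pixels), "world_to_cam" (4x4, takes a point from world to camera coordinates). Camera axes: x right, y up, looking along -z (the intrinsics and any distortion apply to the point x, -y, -z); pixel columns grow to the right and rows downward; lengths in m; the calibration is good to about 2 mm. A picture is of the moment at which its call begins. calibration takes no time and is no camera call.
- hand_in(): hands the job in; it is judged then, once.
The state is a dict: "time": time; "qpos": joint angles; "qvel": joint speeds; "joint_efforts": joint torques, N m; "tool_pos": TCP position; "tool_rot": TCP orientation; "contact_force": force on the tool from outside, world axes, zero at the start; "torque": the same for the moment, N m; "opening": finger opening in m; "grip_force": force on a finger pad.
Only numpy, scipy, OpenCV 4.12 (cv2) and the standard library are available. Lean on these libraries where they do the work, as an engineer would, in place of code of your own. Each camera call takes 0.05 s, during which the arm holds its last target. There are 200 camera calls.

## Working session

There is one attempt and no reset: what is moved stays moved. The work goes in short steps, Python scripts to look and compute and a tool call to move; the robot and the scene stay as the last step left them, time stands still between calls to the robot, and variables do not carry over. Pictures are saved under pics/ and viewed, at most 10 in all, crops included, and the job is handed in when it is done.

Besides the shell and the picture viewer there is one more tool, called after "Call:" as name([rows], argument=value, ...), one row to a line, values as JSON. send_rows: Moves the arm, as the interface text tells. Its arguments: {"type":"object","properties":{"targets":{"type":"array","items":{"type":"array","items":{"type":"number"}}},"grip_force":{"type":"number"}},"required":["targets"]}

```bash
mkdir -p pics; cat > h.py <<'E'
import numpy as np, cv2
from cell import *
def cloud(n):
    im,d=read_camera(n);c=calibration(n);K=np.array(c["intrinsics"]);T=np.linalg.inv(np.array(c["world_to_cam"]))
    v,u=np.mgrid[:d.shape[0],:d.shape[1]]
    P=np.stack([(u-K[0,2])/K[0,0]*d,-(v-K[1,2])/K[1,1]*d,-d],-1)@T[:3,:3].T+T[:3,3]
    P[d==0]=np.nan
    return im,P
E
python3 - <<'E'
from h import *
for n in("top","side"):
    im,P=cloud(n);np.savez(n+"0.npz",im=im,P=P)
    cv2.imwrite(f"pics/{n}0.png",cv2.cvtColor(im,cv2.COLOR_RGB2BGR))
    print({k:np.round(v,3).tolist() for k,v in calibration(n).items() if k!='x'})
print(observe())
E
```

```text
{'intrinsics': [[433.048, 0.0, 326.524], [0.0, 433.048, 198.792], [0.0, 0.0, 1.0]], 'world_to_cam': [[-0.004, -1.0, -0.008, 0.06], [0.993, -0.005, 0.117, -0.469], [-0.117, -0.007, 0.993, -1.332], [0.0, 0.0, 0.0, 1.0]]}
{'intrinsics': [[488.658, 0.0, 318.303], [0.0, 488.658, 198.208], [0.0, 0.0, 1.0]], 'world_to_cam': [[-0.692, -0.721, 0.007, 0.37], [0.569, -0.54, 0.62, -0.286], [-0.443, 0.434, 0.784, -1.277], [0.0, 0.0, 0.0, 1.0]]}
{'time': 0.1, 'qpos': array([-1.47201350e+00,  3.42639764e-01,  1.52491416e+00, -1.22324981e-05,
        1.27541742e+00, -1.45998223e-01]), 'qvel': array([ 3.86118987e-04, -1.39869741e-03, -8.27383794e-04, -1.65707339e-03,
        6.58304638e-05, -1.54408565e-05]), 'joint_efforts': array([ 1.02080186e-03, -4.32004988e+01, -2.44693226e+01,  7.18912901e-02,
        5.26107650e-02, -4.73700993e-05]), 'tool_pos': array([ 0.12721291, -0.50897704,  0.22612392]), 'tool_rot': array([-3.14022693e+00, -1.88998023e-04,  2.44784493e-01]), 'contact_force': array([-0.25157155,  0.32324909,  0.10755082]), 'torque': array([-0.09671286,  0.01521138,  0.00121183]), 'grip_force': 0.0, 'opening': 0.09197213025004303}
```

View pics/top0.png

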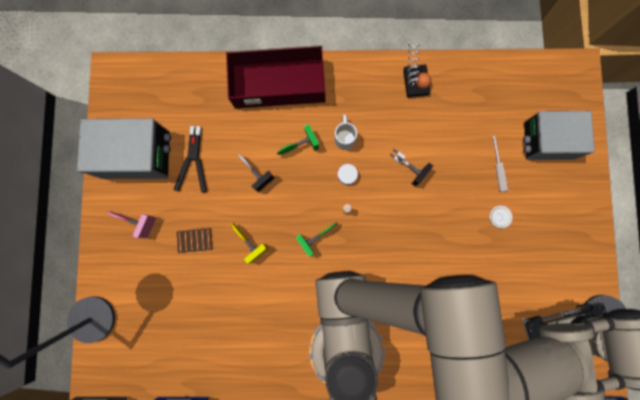

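View pics/side0.png

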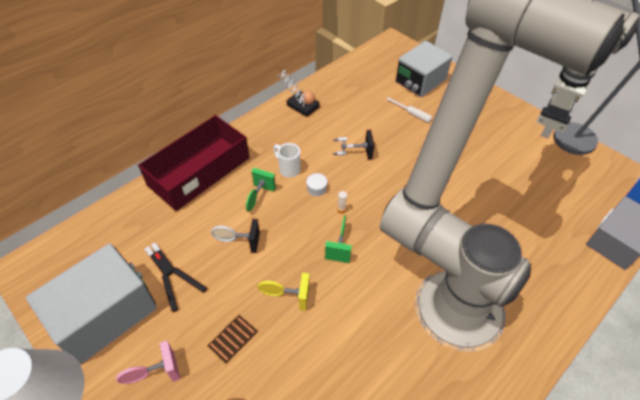

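The top view shows the magnifier foot at about (262,181) with its lens towards (242,157). The clip stand foot is at about (422,174) with its clips towards (398,154). The other lookalikes are coloured. Next I'll measure both poses.

```bash
cat >> h.py <<'E'
def feet(n,im,P,boxes):
    for name,(u0,u1,v0,v1) in boxes.items():
        m=np.zeros(im.shape[:2],bool);m[v0:v1,u0:u1]=1
        g=im.max(-1)
        f=m&(g<75)&(P[...,2]>.055)&(P[...,2]<.09)
        a=m&(P[...,2]>.012)&~f
        Q=P[f]
        if len(Q)<5: print(n,name,len(Q));continue
        r=cv2.minAreaRect((Q[:,:2]*1000).astype(np.float32))
        h=P[a&(P[...,2]>.02)];
        print(n,name,len(Q),"zmed",np.median(Q[:,2]).round(4),"rect",np.round(cv2.boxPoints(r)).tolist(),"c",np.round(r[0],1),np.round(r[1],1),r[2])
        c=np.array(r[0])/1000;d=h[:,:2]-c;k=np.linalg.norm(d,axis=1)
        for lo,hi in((.03,.05),(.05,.07),(.07,.09),(.09,.12)):
            s=(k>lo)&(k<hi)
            if s.sum()>2: q=np.median(d[s],0);print("   ",lo,s.sum(),np.round(q*1000,1),"az",np.arctan2(q[1],q[0]).round(3))
E
python3 - <<'E'
from h import *
B={"top":{"mag":(232,280,148,198),"clip":(386,438,145,192)},"side":{"mag":(205,265,215,256),"clip":(328,380,125,163)}}
for n in B:
    z=np.load(n+"0.npz");feet(n,z["im"],z["P"],B[n])
z=np.load("top0.npz");im,P=z["im"],z["P"]
a=cv2.resize(im[140:200,225:285],None,fx=6,fy=6,interpolation=cv2.INTER_NEAREST);b=cv2.resize(im[140:200,382:442],None,fx=6,fy=6,interpolation=cv2.INTER_NEAREST)
cv2.imwrite("pics/crop.png",np.hstack([a,b])[...,::-1])
E
```

```text
top mag 119 zmed 0.0708 rect [[496.0, 275.0], [538.0, 228.0], [552.0, 240.0], [510.0, 287.0]] c [524.2 257.5] [18.8 63.4] 41.42184829711914
    0.03 52 [22.7 21. ] az 0.747
    0.05 21 [43.9 39.6] az 0.734
    0.07 15 [61.2 52.8] az 0.711
    0.09 32 [87.6 61.2] az 0.61
top clip 125 zmed 0.0722 rect [[510.0, -224.0], [563.0, -266.0], [573.0, -252.0], [521.0, -210.0]] c [ 541.9 -238. ] [17.1 66.9] 51.101375579833984
    0.03 62 [24.5 21.9] az 0.731
    0.05 22 [38.  44.8] az 0.867
    0.07 42 [50.3 63.7] az 0.903
    0.09 34 [65.7 77.3] az 0.866
side mag 136 zmed 0.0718 rect [[492.0, 281.0], [535.0, 232.0], [546.0, 242.0], [503.0, 291.0]] c [519.  261.7] [15.6 65. ] 41.4138069152832
    0.03 100 [17.7 23.1] az 0.917
    0.05 63 [47.9 39. ] az 0.683
    0.07 82 [61.7 51.2] az 0.692
    0.09 111 [79.  66.9] az 0.702
side clip 79 zmed 0.0714 rect [[508.0, -218.0], [563.0, -257.0], [571.0, -245.0], [517.0, -206.0]] c [ 539.8 -231.7] [14.8 66.6] 54.58892059326172
    0.03 67 [24.8 15.3] az 0.553
    0.05 20 [39.2 44.3] az 0.847
    0.07 59 [52.8 61.9] az 0.865
    0.09 29 [67.8 76. ] az 0.842
```

View pics/crop.png

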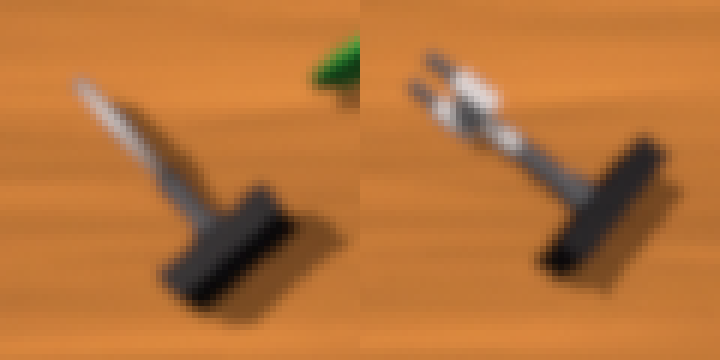

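The crop shows clean foot edges. The clip stand's azimuth is about 0.87 with its foot at (0.541,-0.235). The magnifier's is about 0.71 with its foot at (0.522,0.259). I'll push both with open fingers straddling the column, starting with the clip stand.

Call:
send_rows([
  [0.37,0.034,0.023,0,0.1],
  [0.37,0.034,0.023,0,0.1],
  [0.37,0.034,0.023,0,0.1],
  [0.37,0.034,0.023,0,0.1],
  [0.37,0.034,0.023,0,0.1],
])

```text
time: 0.6
tool_pos: [0.2983, -0.3931, 0.2265]
tool_rot: [-3.141, -0.0, 0.749]
contact_force: [0.0, -0.1, 0.2]
opening: 0.0564
grip_force: 0.0
```

Call:
send_rows([
  [0.37,0.034,0.023,0,0.1],
  [0.37,0.034,0.023,0,0.025],
  [0.37,0.034,0.023,0,0],
  [0.37,0.034,0.023,0,0],
  [0.37,0.034,0.023,0,0],
])

```text
time: 1.1
tool_pos: [0.4684, -0.278, 0.2264]
tool_rot: [-3.141, 0.0, 0.87]
contact_force: [0.8, -1.3, 0.1]
opening: 0.034
grip_force: 0.0
```

Call:
send_rows([
  [0.37,0.032,0.023,0,0],
  [0.37,0.032,0.023,0,0],
  [0.37,0.032,0.023,0,0],
  [0.37,0,0,0,0],
  [0.37,0,0,0,0],
])

```text
time: 1.6
tool_pos: [0.5633, -0.2096, 0.2259]
tool_rot: [-3.14, 0.001, 0.872]
contact_force: [-0.2, -0.1, 1.0]
opening: 0.034
grip_force: 0.0
```

Call:
send_rows([
  [0.37,0,0,-0.045,0],
  [0.37,0,0,-0.045,0],
  [0.37,0,0,-0.045,0],
  [0.37,0,0,-0.031,0],
  [0.37,0,0,0,0],
])

```text
time: 2.1
tool_pos: [0.5593, -0.2099, 0.0563]
tool_rot: [-3.132, 0.002, 0.868]
contact_force: [-0.6, 0.5, -0.5]
opening: 0.0339
grip_force: 0.0
```

```bash
python3 - <<'E'
from h import *
a,_=read_camera("top");b,_=read_camera("side")
f=lambda x:cv2.resize(x,(400,400))
cv2.imwrite("pics/c1.png",np.hstack([f(a[130:210,370:450]),f(b[90:180,310:400])])[...,::-1])
print(observe()["tool_pos"])
E
```

```text
[ 0.5628782  -0.2112944   0.06140297]
```

View pics/c1.png

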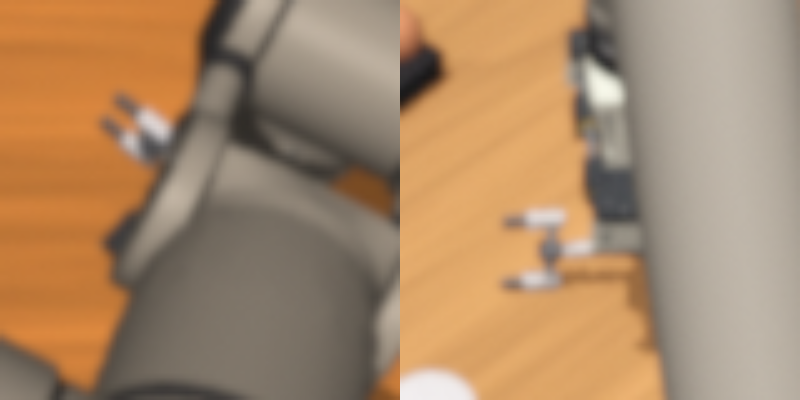

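The arm hides most of the view, but the side crop shows the fingertips straddling the rod beside the foot. I'll push gently.

Call:
send_rows([
  [0.37,-0.003,-0.004,0,0],
  [0.37,-0.003,-0.004,0,0],
  [0.37,-0.003,-0.004,0,0],
  [0.37,-0.003,-0.004,0,0],
  [0.37,-0.003,-0.004,0,0],
])

```text
time: 2.7
tool_pos: [0.5482, -0.2308, 0.0613]
tool_rot: [3.141, -0.0, 0.87]
contact_force: [0.0, 0.6, 0.0]
opening: 0.0338
grip_force: 0.3
```

```bash
python3 - <<'E'
from h import *
im,P=cloud("side")
Q=P[120:165,325:385];c=np.array([.541,-.235]);u=np.array([.645,.764]);w=np.array([-.764,.645])
x=(Q[...,:2]-c)@u;y=(Q[...,:2]-c)@w
for lo in np.arange(.05,.13,.01):
    s=(x>lo)&(x<lo+.01)&(abs(y)<.03)&(Q[...,2]>.005)&(Q[...,2]<.12)
    if s.sum(): print(round(lo,2),s.sum(),np.percentile(Q[...,2][s],[5,50,95]).round(3),np.median(y[s]).round(3))
E
```

```text
0.05 11 [0.006 0.051 0.056] 0.002
0.06 22 [0.048 0.061 0.089] 0.001
0.07 50 [0.006 0.06  0.089] 0.003
0.08 34 [0.014 0.056 0.091] 0.002
0.09 25 [0.005 0.028 0.093] 0.002
0.1 16 [0.007 0.027 0.095] 0.0
0.11 8 [0.007 0.027 0.032] 0.003
0.12 3 [0.005 0.006 0.007] -0.004
```

Call:
send_rows([
  [0.37,-0.004,-0.005,0,0],
  [0.37,-0.004,-0.005,0,0],
  [0.37,-0.005,-0.006,0.002,0],
  [0.37,0,0,0.05,0],
  [0.37,0.01,0.012,0.045,0],
])

```text
time: 3.25
tool_pos: [0.5435, -0.2357, 0.1582]
tool_rot: [-3.139, 0.001, 0.867]
contact_force: [0.6, -0.5, 0.5]
opening: 0.0338
grip_force: 0.0
```

Call:
send_rows([
  [0.37,0.02,0.025,0.03,0],
  [0.37,0.01,0.035,0.01,0],
  [0.37,0,0.045,0,0],
  [0.37,0,0.045,0,0],
  [0.37,0,0.045,0,0],
])

```text
time: 3.75
tool_pos: [0.5748, -0.0382, 0.1979]
tool_rot: [3.141, 0.0, 0.869]
contact_force: [0.7, 0.8, -0.2]
opening: 0.0339
grip_force: 0.0
```

```bash
python3 - <<'E'
from h import *
a,_=read_camera("top");b,_=read_camera("side")
f=lambda x:cv2.resize(x,(400,400))
cv2.imwrite("pics/c2.png",np.hstack([f(a[120:220,360:460]),f(b[90:190,310:410])])[...,::-1])
E
```

```text
(no output)
```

View pics/c2.png

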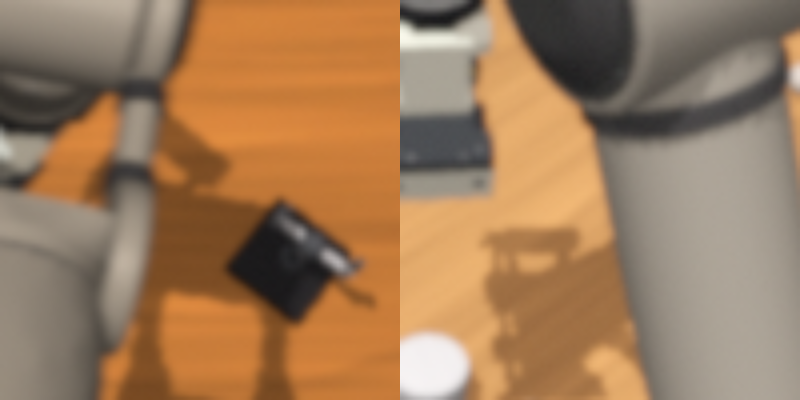

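The clip stand is upright: the top crop shows its square foot flat with the head above it. Next is the magnifier.

Call:
send_rows([
  [0.37,-0.003,0.04,0,-0.08],
  [0.37,-0.003,0.04,0,-0.08],
  [0.37,-0.003,0.04,0,0],
  [0.37,-0.003,0.04,0,0],
  [0.37,-0.003,0.04,0,0],
])

```text
time: 4.35
tool_pos: [0.5603, 0.1609, 0.1978]
tool_rot: [3.141, 0.0, 0.709]
contact_force: [0.9, -0.1, 0.2]
opening: 0.0339
grip_force: 0.0
```

Call:
send_rows([
  [0.37,-0.004,0.04,0,0],
  [0.37,-0.004,0.04,0,0],
  [0.37,-0.004,0.039,0,0],
  [0.37,0,0,0,0],
  [0.37,0,0,0,0],
])

```text
time: 4.85
tool_pos: [0.5483, 0.2793, 0.1974]
tool_rot: [3.141, 0.001, 0.711]
contact_force: [-0.6, -0.6, 0.1]
opening: 0.0339
grip_force: 0.0
```

```bash
python3 - <<'E'
from h import *
print(observe()["tool_pos"],observe()["tool_rot"])
B={"top":{"clip":(386,450,145,202)},"side":{"mag":(205,265,215,256)}}
for n in B:
    im,P=cloud(n);feet(n,im,P,{k:v for k,v in B[n].items() if k=="mag"})
    cv2.imwrite(f"pics/x{n}.png",im[...,::-1])
    if n=="top":
        Q=P[145:202,386:460].reshape(-1,3);d=Q[:,:2]-np.array([.541,-.235]);Q=Q[np.linalg.norm(d,axis=1)<.12]
        for lo,hi in((.01,.03),(.06,.09),(.09,.15)):
            s=Q[(Q[:,2]>lo)&(Q[:,2]<hi)];print(lo,len(s),np.median(s,0).round(3) if len(s) else "")
E
```

```text
[0.54833207 0.27931261 0.19743106] [3.14106931e+00 7.91798137e-04 7.11096555e-01]
0.01 415 [ 0.509 -0.27   0.018]
0.06 9 [ 0.514 -0.271  0.072]
0.09 110 [ 0.512 -0.275  0.1  ]
side mag 142 zmed 0.0723 rect [[490.0, 282.0], [536.0, 230.0], [547.0, 241.0], [502.0, 293.0]] c [518.8 261.4] [15.7 69. ] 41.169132232666016
    0.03 100 [18.2 22.2] az 0.883
    0.05 61 [47.2 39.3] az 0.694
    0.07 85 [61.1 51.6] az 0.701
    0.09 107 [79.4 66.7] az 0.699
```

View pics/xside.png

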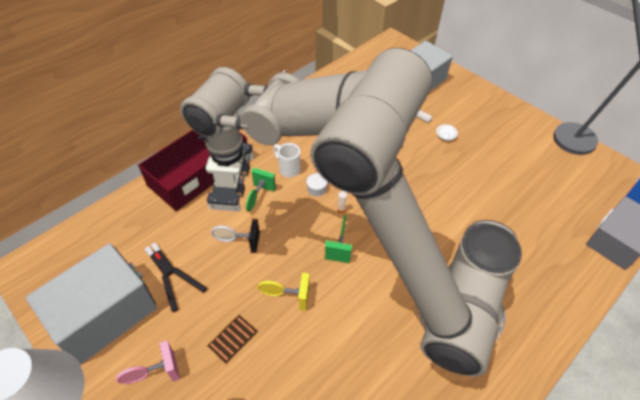

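The magnifier (foot at about (254,236)) is still lying where it was, and the gripper is poised above it. The clip stand's foot has moved about 45 mm, which is within limits. I'll descend and push.

Call:
send_rows([
  [0.37,0,0.001,-0.045,0],
  [0.37,0,0,-0.045,0],
  [0.37,0,0,-0.03,0],
  [0.37,0,0,-0.016,0],
  [0.37,0,0,0,0],
])

```text
time: 5.45
tool_pos: [0.5472, 0.2782, 0.0591]
tool_rot: [-3.14, 0.005, 0.708]
contact_force: [0.2, 0.2, 0.0]
opening: 0.0339
grip_force: 0.0
```

Call:
send_rows([
  [0.37,-0.004,-0.003,0,0],
  [0.37,-0.004,-0.003,0,0],
  [0.37,-0.004,-0.003,0,0],
  [0.37,-0.004,-0.004,0,0],
  [0.37,-0.004,-0.004,0,0],
])

```text
time: 5.95
tool_pos: [0.5282, 0.2635, 0.0626]
tool_rot: [3.141, -0.001, 0.71]
contact_force: [-0.4, 0.8, 0.6]
opening: 0.034
grip_force: 0.3
```

```bash
python3 - <<'E'
from h import *
im,P=cloud("side")
Q=P[190:270,195:275];c=np.array([.521,.2595]);u=np.array([.758,.652]);w=np.array([-.652,.758])
x=(Q[...,:2]-c)@u;y=(Q[...,:2]-c)@w
for lo in np.arange(.05,.13,.01):
    s=(x>lo)&(x<lo+.01)&(abs(y)<.03)&(Q[...,2]>.005)&(Q[...,2]<.12)
    if s.sum(): print(round(lo,2),s.sum(),np.percentile(Q[...,2][s],[5,50,95]).round(3),np.median(y[s]).round(3))
s=(abs(x)<.03)&(Q[...,2]>.06)&(Q[...,2]<.085)&(im[190:270,195:275].max(-1)<75)&(x<.01)
print(np.percentile(x[s],[5,50,95]),observe()["tool_pos"],observe()["contact_force"])
cv2.imwrite("pics/m1.png",cv2.resize(im[150:280,150:310],None,fx=4,fy=4)[...,::-1])
E
```

```text
0.05 1 [0.007 0.007 0.007] 0.012
0.06 15 [0.054 0.086 0.094] 0.002
0.07 28 [0.056 0.081 0.095] 0.002
0.08 53 [0.028 0.068 0.094] 0.002
0.09 52 [0.018 0.059 0.087] 0.002
0.1 36 [0.027 0.057 0.08 ] 0.003
0.11 5 [0.006 0.047 0.066] 0.005
0.12 2 [0.006 0.006 0.007] -0.015
[-0.01944708 -0.01642169 -0.01149795] [0.52728444 0.26282813 0.06218662] [ 0.27971613 -0.16780011  0.92254204]
```

View pics/m1.png

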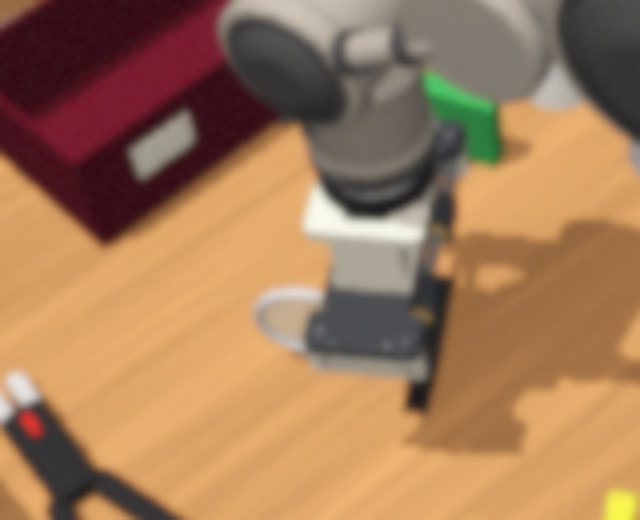

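The magnifier is tipping, with the lens rim raised to about z=0.095 and the fingers straddling the rod. I'll finish it the same way as the clip stand.

Call:
send_rows([
  [0.37,-0.005,-0.004,0,0],
  [0.37,-0.005,-0.004,0,0],
  [0.37,-0.006,-0.005,0.002,0],
  [0.37,0,0,0.05,0],
  [0.37,0.012,0.01,0.045,0],
])

```text
time: 6.5
tool_pos: [0.5221, 0.2593, 0.1591]
tool_rot: [-3.14, 0.005, 0.709]
contact_force: [1.2, 1.2, 0.1]
opening: 0.0338
grip_force: 0.0
```

Call:
send_rows([
  [0.37,0.02,0.0,0.04,0],
  [0.37,0.01,-0.03,0.01,0],
  [0.37,0,-0.045,0,0],
  [0.37,0,-0.045,0,0],
  [0.37,0,-0.045,0,0],
])

```text
time: 7.0
tool_pos: [0.5535, 0.094, 0.2088]
tool_rot: [3.142, 0.0, 0.71]
contact_force: [1.0, 0.8, 0.5]
opening: 0.0341
grip_force: 0.0
```

Call:
send_rows([
  [0.37,0,-0.03,0,0],
  [0.37,0,0,0,0],
  [0.37,0,0,0,0],
  [0.37,0,0,0,0],
  [0.37,0,0,0,0],
])

```text
time: 7.5
tool_pos: [0.5541, 0.0669, 0.2087]
tool_rot: [-3.141, -0.0, 0.712]
contact_force: [0.3, 0.5, -0.1]
opening: 0.034
grip_force: 0.0
```

```bash
python3 - <<'E'
from h import *
im,P=cloud("top");b,_=read_camera("side")
for n,c in(("mag",(.495,.235)),("clip",(.51,-.27))):
    Q=P.reshape(-1,3);Q=Q[np.linalg.norm(Q[:,:2]-c,axis=1)<.07]
    for lo,hi in((.012,.026),(.06,.09),(.09,.16)):
        s=Q[(Q[:,2]>lo)&(Q[:,2]<hi)];print(n,lo,len(s),np.median(s,0).round(4) if len(s) else "", s[:,2].std().round(4))
cv2.imwrite("pics/e.png",np.vstack([im[90:290,60:560],b[100:300,60:560]])[...,::-1])
print(observe()["tool_pos"])
E
```

```text
mag 0.012 433 [0.4896 0.2276 0.0179] 0.0027
mag 0.06 6 [0.4943 0.2281 0.067 ] 0.0068
mag 0.09 58 [0.4863 0.222  0.1263] 0.0091
clip 0.012 394 [ 0.5092 -0.2702  0.0182] 0.0026
clip 0.06 10 [ 0.5132 -0.2711  0.0847] 0.011
clip 0.09 108 [ 0.5128 -0.2754  0.1004] 0.0118
[0.55413513 0.06669688 0.20865199]
```

View pics/e.png

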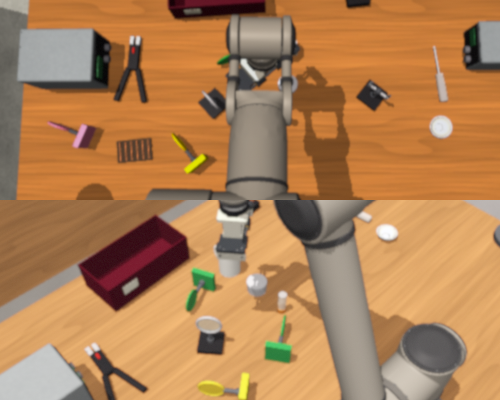

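Both stands are upright: the magnifier at about (210,335) in the lower view and the clip stand at about (375,95) in the upper view. Both foot tops are flat at z=18 mm.

```bash
python3 -c "from cell import *; print(hand_in())"
```

```text
the job is handed in; nothing more can be done
None
```

I pushed the magnifier and the clip stand upright; the last pictures show both flat on their feet about 45 mm from where they lay, the arm touched nothing else, and the job is handed in (no verdict was returned).

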